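Set both dust-port shutters to half open

TASK

The two dust-extraction boxes on the leather bench are set wrong: one port is shut and the other wide open. Slide each shutter plate along by its upright tab until it clicks into its middle stop, so that both ports are half open, and leave them there. Do not disturb the other things on the bench.

Things in the scene. Friction and masses are not known exactly. Their poses are not given: they have to be found in the camera images.
- gate_a: extraction box screwed to the bench, plywood with a steel foot, 215 x 180 mm (foot flange 235 x 200 mm), top face 60 mm above the bench. Origin at the centre of its underside, z up; its x axis is the way its shutter plate slides open. Aluminium guide rails along x flank the plate: at y = -61 to -45 mm 11 mm high above the top face, at y = 51 to 62 mm 8 mm high
- gate_b: a second, identical extraction box: same sizes and axes as gate_a
- port_a (a point): centre of gate_a's round port, a dark hole 72 mm wide with guard bars, at the level of the box's top face (60 mm up); at x = -52 mm, y = -4 mm in the box's frame
- port_b (a point): the same for gate_b's port
- roller_at_a (a point): the sprung detent roller of gate_a with its dark housing (26 x 18 mm, 16 mm high above the top face); this point is at x = 0, y = 75 mm in the box's frame, 68 mm up. When the plate comes within about 4 mm of a stop the roller sinks into a notch in the plate's edge, pulls the plate to the stop and holds it there
- roller_at_b (a point): the same for gate_b's detent roller
- shutter_a (a joint): position in metres of gate_a's shutter plate: flat aluminium, 104 x 100 mm, 5 mm thick, upper face 66 mm above the bench. Three stops: 0 = port shut, 0.040 = middle stop, port half open, 0.080 = wide open; grows along the box's +x. It starts at an end stop or up to 10 mm from it. About 7 N frees it from a stop; between stops it slides with about 1 N of friction
- shutter_b (a joint): the same for the shutter plate on gate_b
- tab_a (a point): centre of the upright tab on gate_a's shutter plate: a flat aluminium tongue, 7 mm thick along the slide direction, 60 mm wide across it, standing from 66 to 104 mm above the bench (this point is 85 mm up). In the box's frame it is at x = -6 mm when shut, +34 mm at the middle stop, +74 mm when wide open, y = -4 mm. It can be pushed from either side
- tab_b (a point): the same for the tab on gate_b's shutter plate
- hammer: bystander: hammer lying on the bench with its head away from the robot, 240 mm long, between the boxes at their far side; origin on its underside
- jar: bystander: glass jar 66 mm wide, 85 mm tall, standing between the boxes on the robot's side; origin under its centre
- board: bystander: wooden punching board 300 x 150 x 22 mm, fixed, on the left of the bench; origin under its centre
- carton: bystander: cardboard box 200 x 140 x 70 mm, fixed, on the right of the bench; origin under its centre

How it is judged:
At the end, for the whole second after the job is handed in: Both shutter plates rest at their middle stop (within 4 mm), so both ports are half open, and are at rest (slower than 5 mm/s) (value of joint shutter_a between 0.036 and 0.044 m and value of joint shutter_b between 0.036 and 0.044 m and velocity of joint shutter_a between -0.005 and 0.005 m/s and velocity of joint shutter_b between -0.005 and 0.005 m/s); the robot touches nothing.
It fails at once if the hammer or the jar is pushed aside by more than 40 mm (distance of any of hammer, jar from where it was at the start of the episode above 0.04 m).
It fails at once if the jar is tipped over (angle between jar's own z axis and vertical above 0.6 rad).
It also fails if it takes over 38 s, if anything falls off the work surface, if the arm or the gripper's body presses on something with over 40 N, if the wrist force passes 120 N, or if a joint passes its speed limit or range.

ROBOT

A 6-joint arm with a two-finger parallel gripper is mounted at the origin on the work surface. World frame = base frame: x ahead of the robot, y to its left, z up, the work surface at z = 0. Lengths are in m, angles in rad, forces in N, time in s.
With the tool pointing down it reaches from about 0.375 to 0.9 m from the base axis. Payload 3.1 kg.
Tool frame: the origin (TCP) lies between the finger pads; the fingertips stand manip.nose_length ahead of it and the grasp point (between the pads) lies 5 mm behind it (manip.nose_length is the distance from the TCP to the fingertips, in m); z points along the fingers, y is the line along which they close (so a half turn about z gives the same grasp; the last joint's range is limited). The gripper opens to 85 mm and grips with 20 to 120 N. Pads are 22 mm wide; open, the fingers measure 114 mm over their backs; the gripper's body (76 mm by 85 mm) begins 54 mm behind the grasp point. The pads swing forward as they close: fully open they stand 13 mm farther back than shut.
Start: joints at [-1.423, 0.527, 1.433, -0, 1.181, -0.178], TCP at [0.201, -0.592, 0.245] pointing down, gripper open.
Joint ranges: [-3.08, 3.08], [-0.75, 2.2], [0.22, 2.44], [-1.43, 4.57], [0, 2.65], [-2.85, 2.85]. Speed limits (rad/s): [2.79, 2.79, 3.14, 3.14, 3.14, 3.14].

INTERFACE

Orientations are given as a unit quaternion [x, y, z, w].
In Python, from station import monitor, eyes, job, manip gives the robot as it stands.
- The arm moves only by the shell command python3 -m pendant 'ROWS' [FORCE]. ROWS is JSON, a list that holds one entry, the list of rows, each a list of 7 numbers: the shift along the tool's x, y, z as a fraction of full scale, then the turn, a rotation vector about the tool's x, y, z as a fraction of full scale, then the opening, from 0 (shut) to 1 (fully open). A call has 1 to 20 rows; each row shifts and turns the commanded pose from where the row before left it, along the tool's axes as they then stand; what a row does not reach is not made up. Full scale, the value 1, is 800 mm for a shift and 0.12 rad for a turn. A row lasts 1/10 s, in which the tool goes at most 50 mm and 8.59 degrees, less where a joint would pass 70% of its speed; a pose out of reach is approached as far as the arm can. A call with a number of a shift or a turn outside -1 to 1 is refused whole. A call with a gripper value outside its range is refused whole. The fingers move at their own pace and stop on an object; FORCE is the grip in N (left out, the last holds). Time passes only in rows, so rows that do not move let the fingers close. It gives the time, the measured TCP pose, the force, the opening and the grip force at its end, in the units of the state.
- monitor.sense(): the state, without advancing time (a new reading comes with each control period).
- eyes.snapshot(name): name is "side" or "top"; returns a dict with "pixels" (420x560x3 uint8, red, green, blue), "depth" (420x560 float32, m along the optical axis (not along the pixel's ray), 0 where there is no reading), "intrinsics" (3x3 intrinsics, pixels), "eye" and "attitude" of the camera in the world. Camera axes: x right, y down, z forward; pixel columns grow to the right and rows downward; lengths in m; the calibration is good to about 2 mm. A picture is of the moment at which its call begins.
- job.sign_off(): hands the job in; it is judged then, once.
The state is a dict: "t": time; "q": joint angles; "qd": joint speeds; "tau": joint torques, N m; "tcp_pos": TCP position; "tool_rot": TCP orientation; "force": force on the tool from outside, world axes, zero at the start; "ft_torque": the same for the moment, N m; "finger_gap": opening from 0.0 (shut) to 1.0 (fully open); "gripper_force": force on a finger pad.
Only numpy, scipy, OpenCV 4.12 (cv2) and the standard library are available. Lean on these libraries where they do the work, as an engineer would, in place of code of your own. Each camera call takes 0.05 s, during which the arm holds its last target. There are 200 camera calls.

## Working session

There is one attempt and no reset: what is moved stays moved. The work goes in short steps, Python scripts to look and compute and a shell command to move; the robot and the scene stay as the last step left them, time stands still between calls to the robot, and variables do not carry over. Pictures are saved under pics/ and viewed, at most 10 in all, crops included, and the job is handed in when it is done.

```bash
mkdir -p pics
python3 - <<'E'
from station import monitor, eyes, manip
import cv2,numpy as np
for n in("top","side"):
    s=eyes.snapshot(n); cv2.imwrite(f"pics/{n}0.png",s["pixels"][:,:,::-1]); np.savez(f"{n}0.npz",**s)
    print(n,s["eye"],s["attitude"],s["intrinsics"])
m=monitor.sense();print(m["t"],m["tcp_pos"],m["tool_rot"],m["finger_gap"],manip.nose_length)
E
```

```text
top [ 0.33123901 -0.01027367  1.43321441] [-0.69570891  0.71271656 -0.06536352  0.06125215] [[413.19664095   0.         277.21674891]
 [  0.         413.19664095 212.24472026]
 [  0.           0.           1.        ]]
side [ 0.22588089 -1.15657586  1.37185402] [ 0.92471497 -0.11342505  0.05058213 -0.35983111] [[481.3676846    0.         281.12152724]
 [  0.         481.3676846  207.43877591]
 [  0.           0.           1.        ]]
0.1 [ 0.2005723  -0.59128911  0.24444008] [ 9.86677580e-01  1.62685043e-01  6.57458414e-06 -9.64433874e-04] 0.9999689029306819 0.014
```

View pics/top0.png

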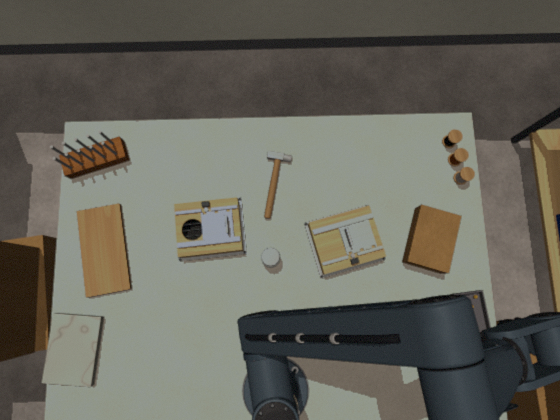

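View pics/side0.png

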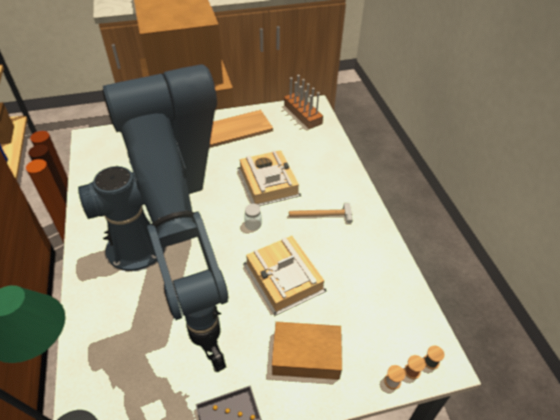

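Run:
```python
import cv2,numpy as np
im=cv2.imread("pics/top0.png")
a=cv2.resize(im[190:270,168:253],None,fx=4.6,fy=4.6,interpolation=cv2.INTER_CUBIC)
b=cv2.resize(im[200:280,303:388],None,fx=4.6,fy=4.6,interpolation=cv2.INTER_CUBIC)
cv2.imwrite("pics/crop.png",np.hstack([a,b]))
```

```text
(no output)
```

View pics/crop.png

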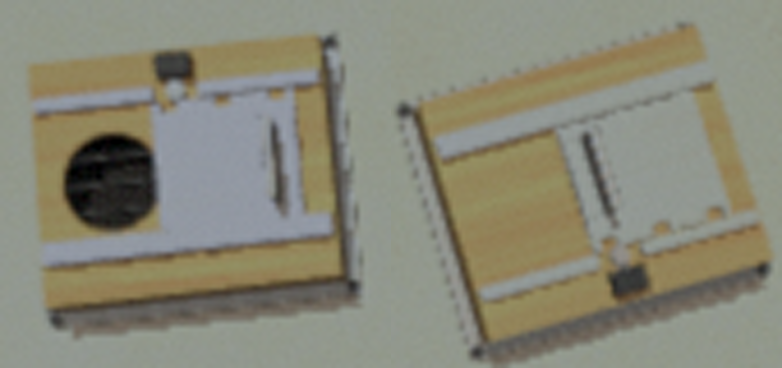

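```bash
cat > h.py <<'E'
import numpy as np
from scipy.spatial.transform import Rotation as R
def ray(s,uv,z):
    uv=np.atleast_2d(uv).astype(float); K=s["intrinsics"]
    d=np.c_[(uv-K[:2,2])/K[0,0],np.ones(len(uv))]@R.from_quat(s["attitude"]).as_matrix().T
    return s["eye"]+d*((z-s["eye"][2])/d[:,2])[:,None]
def cloud(s):
    K=s["intrinsics"];D=s["depth"];v,u=np.mgrid[:420,:560]
    p=np.dstack([(u-K[0,2])/K[0,0]*D,(v-K[1,2])/K[0,0]*D,D])
    return p@R.from_quat(s["attitude"]).as_matrix().T+s["eye"]
def fit(P,Q): # 2D rigid box->world
    a,b=P-P.mean(0),Q-Q.mean(0)
    th=np.arctan2((a[:,0]*b[:,1]-a[:,1]*b[:,0]).sum(),(a*b).sum())
    M=np.array([[np.cos(th),-np.sin(th)],[np.sin(th),np.cos(th)]])
    c=Q.mean(0)-M@P.mean(0); return th,M,c,np.linalg.norm(P@M.T+c-Q,axis=1)
E
python3 - <<'E'
from h import *
s=np.load("top0.npz"); C=cloud(s); C2=cloud(np.load("side0.npz"))
x,y=.1075,.09
for n,off,cr,P in(("L",(168,190),[(30,65),(325,38),(347,280),(47,308)],[(-x,y),(x,y),(x,-y),(-x,-y)]),
  ("R",(303-391,200),[(420,105),(695,25),(770,258),(490,340)],[(x,-y),(-x,-y),(-x,y),(x,y)])):
    uv=(np.array(cr)+.5)/4.6-.5+np.array(off)*1.0
    if n=="R": uv[:,0]=(np.array(cr)[:,0]-391+.5)/4.6-.5+303
    Q=ray(s,uv,.06)[:,:2]; th,M,c,e=fit(np.array(P),Q)
    print(n,"th",th,"c",c,"err",e)
    for nm,cl in(("top",C),("side",C2)):
        p=cl.reshape(-1,3);b=(p[:,:2]-c)@M
        k=(abs(b[:,0])<.11)&(abs(b[:,1]+.004)<.036)&(p[:,2]>.085)&(p[:,2]<.12)
        if k.any(): print(nm,k.sum(),"box",np.median(b[k],0),b[k].min(0),b[k].max(0),"world",np.median(p[k],0))
        k=(abs(b[:,0]+.05)<.03)&(abs(b[:,1]-.07)<.01); 
        k=(abs(b[:,1])<.3)&(abs(b[:,0])<.3)&(p[:,2]>.05)&(p[:,2]<.066)&(abs(b[:,0])<.125)&(abs(b[:,1])<.11)
        q=b[k]; print(" top face extents",np.percentile(q,[1,99],axis=0).round(3).tolist())
    for f in(-.006,.034,.074): print(f,M@[f,-.004]+c)
E
```

```text
L th -1.4952388994748438 c [0.5357297  0.21080134] err [0.00221699 0.00102163 0.0016084  0.00092258]
top 52 box [ 0.06583043 -0.00342593] [ 0.06138255 -0.03160294] [0.06870947 0.02714377] world [0.53728351 0.14529938 0.10278331]
 top face extents [[-0.108, -0.088], [0.104, 0.091]]
side 64 box [ 0.06807775 -0.00025553] [ 0.0564067 -0.0303151] [0.07819537 0.02778229] world [0.54050117 0.14267145 0.09710882]
 top face extents [[-0.108, -0.088], [0.109, 0.091]]
-0.006 [0.5312882  0.21648228]
0.034 [0.53430762 0.17659641]
0.074 [0.53732705 0.13671053]
R th 1.8247443498866625 c [ 0.48415762 -0.2512769 ] err [0.0029509  0.00104319 0.00286656 0.00167193]
top 57 box [ 8.10713750e-05 -2.23974067e-03] [-0.0049559  -0.03184834] [0.00288766 0.0263711 ] world [ 0.48591533 -0.25121706  0.10116698]
 top face extents [[-0.107, -0.088], [0.106, 0.09]]
side 79 box [-0.00395548 -0.00012106] [-0.00974167 -0.03239206] [0.00305362 0.02730566] world [ 0.48511711 -0.25454298  0.09821101]
 top face extents [[-0.109, -0.087], [0.106, 0.092]]
-0.006 [ 0.48953669 -0.25607956]
0.034 [ 0.4794876  -0.21736244]
0.074 [ 0.46943851 -0.17864531]
```

The boxes show in the crop. On the left one the port is open at crop (112,180), with the tab at (278,165). On the right one the port is covered, with the tab at (600,178). I'll grasp each tab across the slide direction and draw it to the middle stop, right box first.

```bash
python3 -m pendant '[[[0.0395,-0.0237,0,0,0,0,1],[0.0395,-0.0237,0,0,0,0,1],[0.0395,-0.0237,0,0,0,0,1],[0.0395,-0.0237,0,0,0,0,1],[0.0395,-0.0237,0,0,0,0,1],[0.0395,-0.0237,0,0,0,0,1],[0.0395,-0.0237,0,0,0,0,1],[0.0395,-0.0237,0,0,0,0,1],[0.0395,-0.0237,0,0,0,0,1],[0.0395,-0.0237,0,0,0,0,1],[0.0395,-0.0237,0,0,0,0,1],[0.0395,-0.0237,0,0,0,0,1],[0,0,0,0,0,0.6,1],[0,0,0,0,0,0,1],[0,0,0,0,0,0,1]]]'
cat >> h.py <<'E'
def go(x,y,z):
    from station import monitor
    m=monitor.sense();r=R.from_quat(m["tool_rot"]);M=r.as_matrix()
    print("t",m["t"],"pos",m["tcp_pos"].round(4) if hasattr(m["tcp_pos"],"round") else m["tcp_pos"],"yang",np.arctan2(M[1,1],M[0,1]),"zax",M[:,2].round(3),"frac",(r.inv().apply(np.array([x,y,z])-m["tcp_pos"])/.8).round(4))
E
python3 -c "
from h import *
go(.487,-.253,.088)"
```

```text
t: 1.6
tcp_pos: [0.4865, -0.2547, 0.245]
tool_rot: [0.992, 0.128, -0.0, -0.0]
force: [-0.0, -0.3, 0.2]
finger_gap: 0.999
gripper_force: 0.0
t 1.6 pos [ 0.4865 -0.2547  0.245 ] yang -1.3146025949748288 zax [-0.001  0.    -1.   ] frac [ 0.0013 -0.0018  0.1963]
```

```bash
python3 -m pendant '[[[0.001,-0.002,0.04,0,0,0,1],[0,0,0.04,0,0,0,1],[0,0,0.04,0,0,0,1],[0,0,0.04,0,0,0,1],[0,0,0.02,0,0,0,1],[0,0,0.016,0,0,0,1],[0,0,0,0,0,0,1],[0,0,0,0,0,0,0],[0,0,0,0,0,0,0],[0,0,0,0,0,0,0],[0,0,0,0,0,0,0],[0,0,0,0,0,0,0],[0,0,0,0,0,0,0],[0,0,0,0,0,0,0],[0,0,0,0,0,0,0]]]' 30
python3 -c "
from h import *
go(.4795,-.2174,.088)"
```

```text
t: 3.1
tcp_pos: [0.4874, -0.2533, 0.089]
tool_rot: [0.992, 0.127, 0.0, 0.0]
force: [-1.4, -0.6, 5.2]
finger_gap: 0.073
gripper_force: 34.3
t 3.1 pos [ 0.4874 -0.2533  0.089 ] yang -1.3160775032199008 zax [ 0.001 -0.001 -1.   ] frac [ 0.0018 -0.0459  0.0012]
```

```bash
python3 -m pendant '[[[0,-0.005,0,0,0,0,0],[0,-0.005,0,0,0,0,0],[0,-0.005,0,0,0,0,0],[0,-0.005,0,0,0,0,0],[0,-0.005,0,0,0,0,0],[0,-0.005,0,0,0,0,0],[0,-0.005,0,0,0,0,0],[0,-0.005,0,0,0,0,0]]]'
python3 -m pendant '[[[0,-0.003,0,0,0,0,0],[0,-0.003,0,0,0,0,0],[0,0,0,0,0,0,0],[0,0,0,0,0,0,0]]]'
python3 -c "
from h import *
go(.4795,-.2174,.088)"
```

```text
t: 3.9
tcp_pos: [0.4794, -0.2225, 0.0889]
tool_rot: [0.992, 0.127, 0.001, 0.001]
force: [-0.1, -1.3, 6.8]
finger_gap: 0.075
gripper_force: 34.8
t: 4.3
tcp_pos: [0.4782, -0.2179, 0.089]
tool_rot: [0.992, 0.127, 0.0, 0.001]
force: [-1.1, -3.5, 5.3]
finger_gap: 0.075
gripper_force: 34.5
t 4.3 pos [ 0.4782 -0.2179  0.089 ] yang -1.3157685022638292 zax [ 0.001 -0.001 -1.   ] frac [ 0.0017 -0.0001  0.0012]
```

```bash
python3 -m pendant '[[[0,0,0,0,0,0,1],[0,0,0,0,0,0,1],[0,0,0,0,0,0,1],[0,0,0,0,0,0,1],[0,0,0,0,0,0,1],[0,0,0,0,0,0,1],[0,0,-0.03,0,0,0,1],[0,0,-0.04,0,0,0,1],[0,0,-0.04,0,0,0,1],[0,0,-0.04,0,0,0,1],[0,0,-0.04,0,0,0,1],[0,0,0,0,0,0,1]]]'
python3 - <<'E'
from h import *
from station import eyes
import cv2
go(.5375,.144,.245)
s=eyes.snapshot("side");C=cloud(s);cv2.imwrite("pics/s1.png",cv2.resize(s["pixels"][220:320,230:340,::-1],None,fx=5,fy=5,interpolation=2))
th=1.8247;M=np.array([[np.cos(th),-np.sin(th)],[np.sin(th),np.cos(th)]]);c=[.48416,-.25128]
p=C.reshape(-1,3);b=(p[:,:2]-c)@M
k=(abs(b[:,0])<.11)&(abs(b[:,1]+.004)<.036)&(p[:,2]>.085)&(p[:,2]<.12)
print(k.sum(),np.median(b[k],0),b[k].min(0),b[k].max(0))
E
```

```text
t: 5.5
tcp_pos: [0.4802, -0.2189, 0.2449]
tool_rot: [0.992, 0.127, 0.004, 0.003]
force: [0.7, -0.5, 0.6]
finger_gap: 1.002
gripper_force: 0.0
t 5.5 pos [ 0.4802 -0.2189  0.2449] yang -1.315860912823635 zax [ 0.008 -0.006 -1.   ] frac [ 0.1837 -0.4208 -0.0022]
81 [ 0.03044856 -0.00102417] [ 0.02726036 -0.0290752 ] [0.03924728 0.02749233]
```

View pics/s1.png

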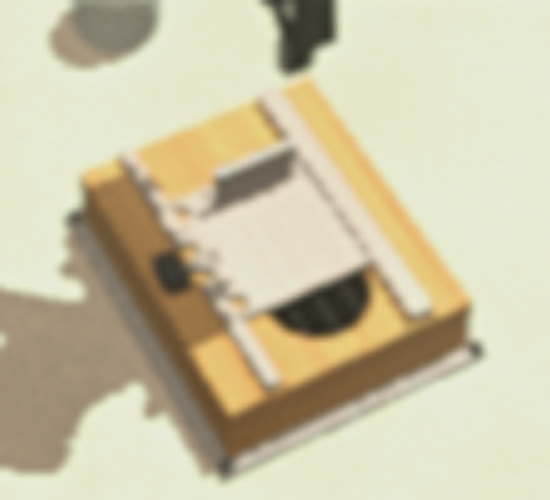

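The right plate is now half open: the port is half covered at crop (325,295), and the tab measures about x=0.034. Next is the left box.

```bash
python3 -m pendant '[[[0.0153,-0.0351,0,0,0,0,1],[0.0153,-0.0351,0,0,0,0,1],[0.0153,-0.0351,0,0,0,0,1],[0.0153,-0.0351,0,0,0,0,1],[0.0153,-0.0351,0,0,0,0,1],[0.0153,-0.0351,0,0,0,0,1],[0.0153,-0.0351,0,0,0,0,1],[0.0153,-0.0351,0,0,0,0,1],[0.0153,-0.0351,0,0,0,0,1],[0.0153,-0.0351,0,0,0,0,1],[0.0153,-0.0351,0,0,0,0,1],[0.0153,-0.0351,0,0,0,0,1],[0,0,0,0,0,0.75,1],[0,0,0,0,0,0.75,1],[0,0,0,0,0,0,1],[0,0,0,0,0,0,1]]]'
python3 -c "
from h import *
go(.5375,.144,.088)"
```

```text
t: 7.15
tcp_pos: [0.5343, 0.1457, 0.2394]
tool_rot: [0.999, 0.038, -0.001, 0.0]
force: [-0.3, -0.2, -0.6]
finger_gap: 0.999
gripper_force: 0.0
t 7.15 pos [0.5343 0.1457 0.2394] yang -1.4942794432611026 zax [-0.002 -0.    -1.   ] frac [0.0043 0.0024 0.1892]
```

```bash
python3 -m pendant '[[[0.004,0.002,0.04,0,0,0,1],[0,0,0.04,0,0,0,1],[0,0,0.04,0,0,0,1],[0,0,0.04,0,0,0,1],[0,0,0.02,0,0,0,1],[0,0,0.008,0,0,0,1],[0,0,0,0,0,0,1],[0,0,0,0,0,0,0],[0,0,0,0,0,0,0],[0,0,0,0,0,0,0],[0,0,0,0,0,0,0],[0,0,0,0,0,0,0],[0,0,0,0,0,0,0],[0,0,0,0,0,0,0],[0,0,0,0,0,0,0]]]' 30
python3 -c "
from h import *
go(.5343,.1766,.088)"
```

```text
t: 8.65
tcp_pos: [0.5386, 0.1441, 0.0906]
tool_rot: [0.999, 0.038, 0.0, 0.0]
force: [-1.3, -1.7, 5.3]
finger_gap: 0.08
gripper_force: 33.9
t 8.65 pos [0.5386 0.1441 0.0906] yang -1.4949213562361958 zax [ 0.001 -0.001 -1.   ] frac [-0.0022 -0.0409  0.0032]
```

```bash
python3 -m pendant '[[[0,-0.005,0,0,0,0,0],[0,-0.005,0,0,0,0,0],[0,-0.005,0,0,0,0,0],[0,-0.005,0,0,0,0,0],[0,-0.005,0,0,0,0,0],[0,-0.005,0,0,0,0,0],[0,-0.005,0,0,0,0,0],[0,-0.003,0,0,0,0,0],[0,-0.003,0,0,0,0,0],[0,0,0,0,0,0,0],[0,0,0,0,0,0,0]]]'
python3 -c "
from h import *
go(.5343,.1766,.088)"
```

```text
t: 9.75
tcp_pos: [0.5357, 0.1779, 0.0905]
tool_rot: [0.999, 0.038, 0.0, -0.0]
force: [-1.2, 1.1, 5.0]
finger_gap: 0.072
gripper_force: 34.1
t 9.75 pos [0.5357 0.1779 0.0905] yang -1.4956516951453924 zax [-0.     0.001 -1.   ] frac [-0.0019  0.0015  0.0032]
```

```bash
python3 -m pendant '[[[0,0,0,0,0,0,1],[0,0,0,0,0,0,1],[0,0,0,0,0,0,1],[0,0,0,0,0,0,1],[0,0,0,0,0,0,1],[0,0,0,0,0,0,1],[0,0,-0.03,0,0,0,1],[0,0,-0.04,0,0,0,1],[0,0,-0.04,0,0,0,1],[0,0,-0.04,0,0,0,1],[0,0,-0.04,0,0,0,1],[0,0,0,0,0,0,1],[0,0,0,0,0,0,1]]]'
python3 - <<'E'
from h import *
from station import eyes
import cv2
for n in("side","top"):
  s=eyes.snapshot(n);C=cloud(s)
  if n=="side": cv2.imwrite("pics/s2.png",cv2.resize(s["pixels"][120:320,210:370,::-1],None,fx=3,fy=3,interpolation=2))
  for th,c in((1.8247,[.48416,-.25128]),(-1.4952,[.53573,.2108])):
    M=np.array([[np.cos(th),-np.sin(th)],[np.sin(th),np.cos(th)]])
    p=C.reshape(-1,3);b=(p[:,:2]-c)@M
    k=(abs(b[:,0])<.11)&(abs(b[:,1]+.004)<.036)&(p[:,2]>.085)&(p[:,2]<.112)
    if k.any(): print(n,k.sum(),np.median(b[k],0),b[k].min(0),b[k].max(0))
E
```

```text
t: 11.05
tcp_pos: [0.536, 0.1772, 0.2428]
tool_rot: [0.999, 0.037, 0.001, -0.0]
force: [0.1, -0.4, -0.1]
finger_gap: 1.0
gripper_force: 0.0
side 76 [ 0.0307394  -0.00032547] [ 0.0252302  -0.03123763] [0.03918723 0.02793031]
side 70 [ 0.03667893 -0.00284825] [ 0.02619111 -0.03130299] [0.04516289 0.02843714]
top 55 [ 0.03425966 -0.00356674] [ 0.02952085 -0.03078336] [0.03721179 0.02667457]
```

View pics/s2.png

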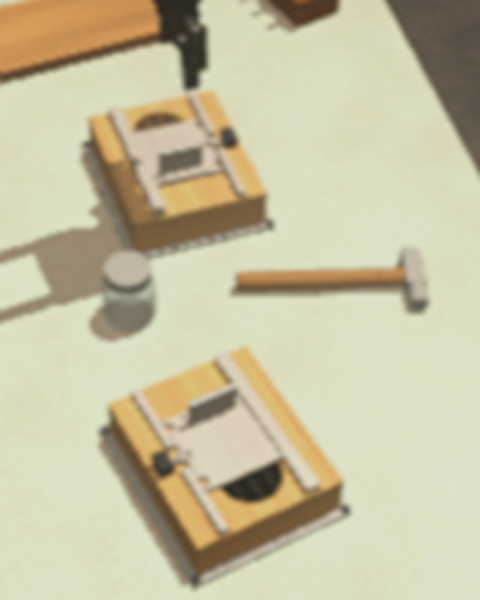

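Both ports show half open: the left port at (158,122) and the right port at (252,482). Both tabs measure about x=0.034–0.035, the jar and hammer are undisturbed, and the arm is clear.

```bash
python3 -c "
from station import job
print(job.sign_off())"
```

```text
the job is handed in; nothing more can be done
None
```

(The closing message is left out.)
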